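# Hang the filled vial bin back on the louvered rack

## Task

The small white bin of vials standing on the bench has been refilled. Hang it up again on the bare louver of the rack, beside the two bins already there: bring it in under the shelf, its rear lip well above the louver, press it lightly back on the strip and ease it down until the lip has caught behind the louver and the louver bears it, neither forced nor dropped (the louver's height is set differently each time), then let go. It must hang centred and fully home with both vials inside; leave the other things on the bench where they are.

Things in the scene. Friction and masses are not known exactly. Their poses are not given: they have to be found in the camera images.
- bin_center (a point): centre (half-way up) of the loose open bin, white plastic, 100 long (x) x 56 wide (y) x 70 high (z) mm without its lip, walls 3 mm, 0.08 to 0.15 kg. x points from its low front wall (x = -50 mm) to its back wall (outer face x = +50 mm), z up. It starts standing on the bench, back away from the robot, two vials lying in it. It can pivot in the fingers when pushed.
- bin: the same bin; origin at the centre of its underside, 35 mm below bin_center, same axes. Grip it across its parallel outer side faces (y = -28 and +28 mm), for instance 20 mm in front of and 8 mm above bin_center. The sides are 70 mm high from x = -20 mm to the back and slope down to 45 mm high at the front. Hung and released it droops forward about 3 degrees.
- bin_lip (a point): bin's rear hanging lip, 54 mm behind (+x) and 32 mm above bin_center, same axes: a bridge 48 mm wide (y), then a 3 mm flange hanging 12 mm below it, its rear face 61 mm behind bin_center. The slot between back wall and flange, open below, is 8 mm wide; this point is the middle of its top. Two feet low on the back (y = -25 and +25 mm, 6 mm wide, 10 mm high) reach as far back, pass beside the louver and square the bin on the strip.
- slot: the strip with the bare louver (the empty place): a fixed grey steel slotted strip 78 mm wide; origin on the bench below its middle, in the plane of its front face, x level into it, y along the louver, z up. The louver clips in at any height: its top edge is 165 to 205 mm above the bench, differently each time and not measured: feel for it. It stays where it is under 40 N.
- slot_louver (a point): on slot's strip face, mid-way in the louver's range (185 mm above the bench; the louver itself is up to 20 mm higher or lower), axes as slot. Louver: upright flap 30 mm wide, 2.5 mm thick, its rear face 6 mm in front of the strip, its root sloping back to the strip 31 mm below its top edge. The 3 mm lip flange goes into the 6 mm gap: press the bin back on the strip with 5 to 10 N above the louver, ease off 1 mm, lower it.
- rack: fixed grey steel rack, 356 mm wide, that carries three strips 112 mm apart; origin on the bench under the middle of the strips' front plane, x into it. Its shelf reaches 85 mm in front of the strips, underside 306 mm up, loaded to 470 mm. A tool pointing straight down does not fit below it: hold the bin with the tool leaning 25 to 45 degrees, wrist toward the bin's front.
- hung_a: one of two strips with a bin hanging fixed on it, same bin as the loose one; origin as for slot (the three strips may be in any order). Both bins reach 111 mm in front of the strips and lie between 110 and 195 mm above the bench. Sides of bins in neighbouring columns are 56 mm apart.
- hung_b: the other strip with a hanging bin, same shape and origin
- vial_a_center (a point): centre of a white vial, 44 x 15 x 15 mm, lying in the bin on its floor, along the bin's x; 12 g, loose
- vial_b_center (a point): centre of the other, like vial; loose in the bin
- tape_center (a point): centre of a roll of tape, 58 mm across, 19 mm high, lying on the bench; bystander, loose
- bench_timer_center (a point): centre of a pale timer, 64 x 64 x 20 mm, on the bench; bystander, loose
- marker_center (a point): centre of a marker pen lying on the bench, 138 mm long along its x, 17 mm thick; bystander, loose
- dish_center (a point): centre of a lidded agar plate, 93 mm across, 16 mm high, on the bench; bystander, loose
- tweezers_center (a point): centre of steel forceps lying on the bench, 123 mm long along their x, 6 mm high; bystander, loose
Things that resemble listed ones, but are neither listed nor needed, are in the scene too. Leave any turquoise look-alike of the bin alone.

How it is judged:
By the outcome, as a careful person would: the job done as asked, in the order asked, and still so for the second after the job is handed in, with the robot touching nothing.
It also fails if it takes over 48 s, if anything falls off the work surface, if the arm or the gripper's body presses on something with over 40 N, if the wrist force passes 120 N, or if a joint passes its speed limit or range.

## Robot

A 6-joint arm with a two-finger parallel gripper is mounted at the origin on a cart in front of the work surface, level with it; the furniture and walls round the work are solid. World frame = base frame: x ahead of the robot, y to its left, z up, the work surface at z = 0. Lengths are in m, angles in degrees, forces in N, time in s.
With the tool pointing down it reaches from about 0.225 to 0.875 m from the base axis. Payload 3.4 kg.
Tool frame: the origin (TCP) lies at the very end of the fingers, on their centre line; the grasp point (between the pads) lies 19 mm behind it (manip.grasp_offset is the distance from the TCP to the grasp point, in m); z points along the fingers, y is the line along which they close (so a half turn about z gives the same grasp; the last joint's range is limited). The gripper opens to 85 mm and grips with 20 to 120 N. Pads are 22 mm wide; open, the fingers measure 114 mm over their backs; the gripper's body (76 mm by 85 mm) begins 54 mm behind the grasp point. The pads swing forward as they close: fully open they stand 13 mm farther back than shut.
Start: joints at [-70.932, 15.808, 86.224, -0, 77.962, -6.933], TCP at [0.252, -0.517, 0.231] pointing down, gripper open.
Joint ranges: [-165.64, 165.64], [-43.16, 119.46], [12.63, 154.43], [-67.54, 247.53], [6.08, 155.33], [-154.97, 154.97]. Speed limits (degrees/s): [147.25, 147.25, 180, 180, 180, 180].

## Interface

Orientations are given as a 3x3 rotation matrix whose columns are the frame's x, y, z axes.
In Python, from plant import manip, command_gripper, inverse_kinematics, viewer, ticket gives the robot as it stands. The module is installed in compiled form; this text tells all that it offers. Calls block until the motion is done:
- manip.reach(position, orientation): joint-space move of the TCP to a pose.
- manip.line_to(position, v=0.15, attitude=None): straight line of the TCP; attitude=None keeps the orientation; v is the mean speed in m/s.
- manip.move_joints(angles): joint-space move.
- command_gripper(opening, f_grip=None): finger opening in m; f_grip is the grip in N (None keeps the last); returns when the fingers have stopped.
- manip.dwell(seconds).
- inverse_kinematics(position, orientation): joint angles nearest the present ones, or None.
- manip.read_state(): the state.
- viewer.grab_frame(name): name is "scene" or "top"; returns (picture, depth): 400x640x3 uint8, red, green, blue; 400x640 float32, m along the optical axis (not along the pixel's ray), 0 where there is no reading.
- viewer.get_calibration(name): a dict with "fovy" (degrees; the focal length in pixels is half the picture's height over the tangent of half this angle, whatever the lens; pixels are square), "cx", "cy" (the principal point, pixels), "rvec" (rotation vector, rad) and "tvec" (3), from world to camera coordinates, as OpenCV has them. Camera axes: x right, y down, z forward; pixel columns grow to the right and rows downward; lengths in m; the calibration is good to about 2 mm. A picture is of the moment at which its call begins. get_calibration takes no time and is no camera call.
A pose or a line that the arm cannot do raises manip.IKError and nothing moves.
- ticket.close_job(): hands the job in; it is judged then, once.
Trained networks look in the newest picture that a camera, given by its name, has taken for a name from the list of things; names that differ only in an ending like _2 or _b are one class to them, and where a whole thing is asked for, a point or a joint stands for the part that bears it (a point fixed in the world has none). Each returns a list of dicts, best first, with "p" (0 to 1); they miss things now and then, are a little off and sometimes report something else, mostly with a low value. They report only what shows in the picture. A call takes as long as a camera call. They do not tell look-alikes from the thing itself.
- viewer.masks_of(thing, camera): "region" (400x640 bool, what is visible of it).
- viewer.pinpoint(thing, camera): "location" ([x, y, z] in m, in the coordinates of the camera as it stood for that picture, good to about 4 mm: a listed point, or the origin of a listed thing).
The state is a dict: "t": time; "joint_pos": joint angles; "qvel": joint speeds; "joint_efforts": joint torques, N m; "position": TCP position; "tool_rot": TCP orientation; "force": force on the tool from outside, world axes, zero at the start; "torque": the same for the moment, N m; "gripper_width": finger opening in m; "grip_force": force on a finger pad.
Only numpy, scipy, OpenCV 4.12 (cv2) and the standard library are available. Lean on these libraries where they do the work, as an engineer would, in place of code of your own. Each camera call takes 0.05 s, during which the arm holds its last target. There are 200 camera calls.

## Working session

There is one attempt and no reset: what is moved stays moved. The work goes in short steps, each a Python script; the robot and the scene stay as the last script left them, time stands still between calls to the robot, and variables do not carry over. Pictures are saved under pics/ and viewed, at most 10 in all, crops included, and the job is handed in when it is done.

```bash
mkdir -p pics; cat > h.py <<'E'
import numpy as np, cv2
from plant import manip, command_gripper, inverse_kinematics, viewer, ticket
def cal(n):
    c=viewer.get_calibration(n); R=cv2.Rodrigues(np.array(c["rvec"],float))[0]; t=np.array(c["tvec"],float).ravel()
    return c,R,t,200/np.tan(np.radians(c["fovy"])/2)
def cam2w(n,p):
    c,R,t,f=cal(n); return (np.asarray(p)-t)@R
def cloud(n,d):
    c,R,t,f=cal(n); v,u=np.mgrid[:400,:640]
    return cam2w(n,np.dstack([(u-c["cx"])/f*d,(v-c["cy"])/f*d,d]))
def proj(n,p):
    c,R,t,f=cal(n); q=R@np.asarray(p)+t; return np.array([c["cx"]+f*q[0]/q[2],c["cy"]+f*q[1]/q[2]])
E
python3 - <<'E'
from h import *
for n in("scene","top"):
    im,d=viewer.grab_frame(n); np.savez(f"pics/{n}0.npz",im=im,d=d)
    cv2.imwrite(f"pics/{n}0.png",im[:,:,::-1])
    print(n,"cam at",cam2w(n,[0,0,0]).round(3))
    for th in("bin_center","bin","bin_lip","slot","slot_louver","rack","hung_a","vial_a_center"):
        for r in viewer.pinpoint(th,n)[:4]:
            w=cam2w(n,r["location"]); print(th,round(r["p"],2),w.round(3),proj(n,w).round())
print({k:v for k,v in manip.read_state().items() if k in("t","force","gripper_width","tool_rot")}, manip.grasp_offset)
E
```

```text
scene cam at [-0.159 -0.072  1.066]
bin_center 0.83 [0.46  0.36  0.035] [249. 235.]
bin_center 0.59 [0.48  0.515 0.038] [206. 217.]
bin 0.89 [0.483 0.513 0.002] [209. 223.]
bin 0.63 [ 0.458  0.36  -0.   ] [250. 243.]
bin_lip 0.86 [0.509 0.466 0.063] [223. 209.]
bin_lip 0.72 [0.512 0.366 0.067] [253. 216.]
bin_lip 0.2 [0.699 0.229 0.001] [316. 196.]
slot 0.68 [ 0.701  0.343 -0.004] [285. 188.]
slot_louver 0.95 [0.703 0.344 0.183] [280. 148.]
rack 0.86 [0.701 0.231 0.001] [316. 195.]
rack 0.33 [ 0.528 -0.084  0.006] [398. 262.]
hung_a 0.93 [0.696 0.234 0.001] [314. 196.]
hung_a 0.81 [0.692 0.121 0.002] [346. 205.]
vial_a_center 0.64 [0.461 0.378 0.007] [245. 239.]
top cam at [0.344 0.218 1.106]
bin_center 0.86 [0.465 0.36  0.033] [257. 252.]
bin_center 0.72 [0.483 0.51  0.036] [198. 251.]
bin 0.71 [0.466 0.364 0.003] [257. 253.]
bin_lip 0.88 [0.52  0.369 0.067] [250. 229.]
bin_lip 0.77 [0.505 0.465 0.069] [212. 239.]
hung_a 0.98 [ 0.699  0.12  -0.005] [338. 162.]
hung_a 0.96 [0.703 0.238 0.003] [296. 164.]
vial_a_center 0.48 [0.464 0.378 0.009] [251. 254.]
{'t': 0.9, 'tool_rot': array([[ 8.98779322e-01,  4.38401333e-01,  3.68108416e-05],
       [ 4.38401334e-01, -8.98779318e-01, -8.75583319e-05],
       [-5.30086625e-06,  9.48335403e-05, -9.99999995e-01]]), 'force': array([ 0.28999466, -1.25372006, -0.13160937]), 'gripper_width': 0.08551920816001093} 0.0187
```

View pics/scene0.png

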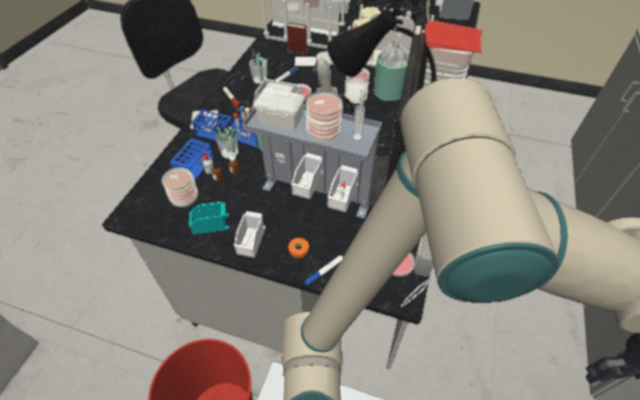

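View pics/top0.png

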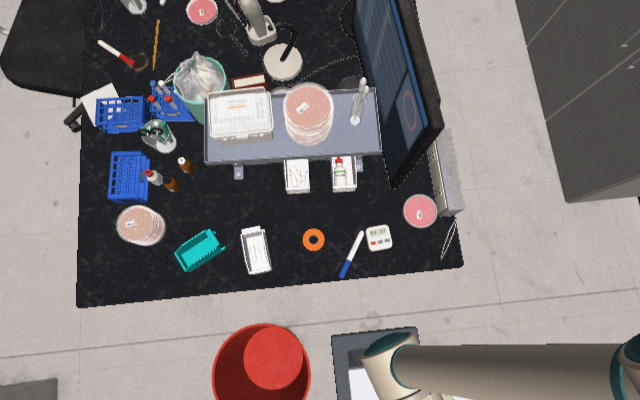

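The white bin stands at top px (257,252) and the turquoise look-alike at (200,250). The bare strip is the left column, at scene px (280,150). Next I measure the yaws from depth.

```bash
python3 - <<'E'
from h import *
D=np.load("pics/top0.npz"); P=cloud("top",D["d"]); d=D["d"]; im=D["im"].astype(int)
X,Y,Z=P[...,0],P[...,1],P[...,2]
# shelf
m=(d>0)&(Z>.29)&(Z<.36)&(X>.55)&(X<.9)&(Y>0)&(Y<.5)
print("shelf z",np.percentile(Z[m],[5,50,95]).round(3),m.sum())
ys=np.arange(.08,.40,.02); fr=[np.percentile(X[m&(abs(Y-y)<.01)],1) for y in ys]
k=np.polyfit(ys,fr,1); print("front edge x=a*y+b",k, "yaw",np.degrees(np.arctan(-k[0])), "x at y.23",np.polyval(k,.23),"resid",(fr-np.polyval(k,ys)).round(3))
mm=m&(X<.75);print("shelf y range",Y[mm].min(),Y[mm].max())
r=cv2.minAreaRect(np.c_[X[m],Y[m]].astype(np.float32)*1000);print(r)
# bin & neighbours
m=(d>0)&(Z>.02)&(Z<.09)&(X>.38)&(X<.56)&(Y>.30)&(Y<.42)
print("bin",m.sum(),Z[m].max(),cv2.minAreaRect(np.c_[X[m],Y[m]].astype(np.float32)*1000))
m2=m&(Z>.055);print("rim",cv2.minAreaRect(np.c_[X[m2],Y[m2]].astype(np.float32)*1000))
# bench height check and strip faces from scene
print("bench",np.median(Z[(X>.5)&(X<.6)&(Y>.2)&(Y<.3)]))
D=np.load("pics/scene0.npz"); P=cloud("scene",D["d"]); X,Y,Z=P[...,0],P[...,1],P[...,2]
for y0 in (.12,.235,.345):
  for z0 in np.arange(.03,.3,.02):
    s=(D["d"]>0)&(abs(Y-y0)<.035)&(abs(Z-z0)<.01)&(X>.5)&(X<.78)
    if s.sum()>5: print(y0,z0.round(2),np.percentile(X[s],[2,25,50,75,98]).round(4),s.sum())
E
```

```text
shelf z [0.306 0.31  0.349] 8095
front edge x=a*y+b [0.03811544 0.60516585] yaw -2.182797320660174 x at y.23 0.6139323983682403 resid [ 0.  0.  0. -0. -0. -0. -0. -0. -0.  0. -0.  0. -0.  0. -0.  0.]
shelf y range 4.2889010777394707e-07 0.41322394039309673
((731.0086059570312, 216.15869140625), (303.6864013671875, 410.99749755859375), 4.95759916305542)
bin 484 0.07529442120224922 ((470.81829833984375, 361.9288024902344), (112.14077758789062, 57.28545379638672), 6.532079219818115)
rim ((478.29486083984375, 362.7906799316406), (97.06752014160156, 57.25742721557617), 6.5933613777160645)
bench 0.00048601140706748986
0.12 0.03 [0.69   0.6924 0.693  0.6936 0.6963] 12
0.12 0.05 [0.6895 0.6918 0.6929 0.6939 0.6957] 21
0.12 0.07 [0.6898 0.6911 0.6921 0.6929 0.6958] 20
0.12 0.09 [0.6901 0.6919 0.6923 0.6929 0.6951] 14
0.12 0.11 [0.5813 0.6175 0.6531 0.6755 0.6929] 124
0.12 0.13 [0.5803 0.5836 0.6312 0.6763 0.6929] 269
0.12 0.15 [0.5809 0.5868 0.6183 0.6744 0.693 ] 335
0.12 0.17 [0.5926 0.6343 0.6782 0.6812 0.6957] 209
0.12 0.19 [0.614  0.6818 0.6917 0.6943 0.697 ] 187
0.12 0.21 [0.6899 0.6925 
[... 403 characters left out ...]
0.5936 0.6397 0.6831 0.6978] 251
0.235 0.19 [0.6035 0.6504 0.6838 0.6944 0.7007] 274
0.235 0.21 [0.6943 0.6965 0.6976 0.6992 0.7016] 105
0.235 0.23 [0.6945 0.6953 0.6961 0.6971 0.699 ] 8
0.345 0.03 [0.5026 0.5096 0.5118 0.7022 0.7061] 64
0.345 0.05 [0.5055 0.5112 0.7003 0.7028 0.7061] 125
0.345 0.07 [0.5061 0.5136 0.6115 0.7017 0.7049] 158
0.345 0.09 [0.6988 0.7014 0.7024 0.7034 0.7059] 84
0.345 0.11 [0.6985 0.7013 0.7027 0.7037 0.7064] 80
0.345 0.13 [0.6966 0.6998 0.7017 0.7034 0.7054] 81
0.345 0.15 [0.6921 0.6957 0.7009 0.703  0.7058] 88
0.345 0.17 [0.6921 0.7003 0.7025 0.7036 0.7057] 106
0.345 0.19 [0.6979 0.7006 0.7023 0.7039 0.7067] 99
0.345 0.21 [0.6984 0.7006 0.702  0.7031 0.7056] 100
```

```bash
python3 - <<'E'
from h import *
D=np.load("pics/scene0.npz"); P=cloud("scene",D["d"]); ps=np.radians(-2.2)
ex=np.array([np.cos(ps),np.sin(ps)]); ey=np.array([-ex[1],ex[0]]); o=np.array([.702,.345])
q=P[...,:2]-o; U=q@ex; V=q@ey; Z=P[...,2]; ok=D["d"]>0
for z0 in np.arange(.08,.24,.01):
    s=ok&(abs(U)<.006)&(abs(Z-z0)<.005)&(abs(V)<.06)
    l=ok&(U<-.006)&(U>-.014)&(abs(Z-z0)<.005)&(abs(V)<.04)
    print(z0.round(3),"strip V",np.sort(V[s])[[0,-1]].round(4) if s.any() else 0,"U",np.median(U[s]).round(4),"louver",l.sum(), (V[l].min().round(3),V[l].max().round(3)) if l.any() else "")
l=ok&(U<-.0055)&(U>-.014)&(abs(V)<.03)&(Z>.1)&(Z<.22)
print("louver z",np.percentile(Z[l],[0,5,50,95,100]).round(3),"V mean",V[l].mean())
for n in("top",):
    D=np.load("pics/top0.npz");P=cloud(n,D["d"]);q=P[...,:2]-o; U=q@ex; V=q@ey; Z=P[...,2]
    for v in(-.112,-.224):
        s=(Z>.1)&(Z<.21)&(U<-.086)&(U>-.115)&(abs(V-v)<.045);print("hung",v,V[s].min().round(4),V[s].max().round(4),U[s].min().round(4),s.sum())
    X,Y=P[...,0],P[...,1]; s=(D["d"]>0)&(Z>.1)&(X<.62)&(Y>-.3);print("tall near",s.sum(), np.c_[X[s],Y[s],Z[s]][::60].round(2).tolist()[:15])
    s=(D["d"]>0)&(Z>.1)&(X<.95)&(X>.5)&(Y>-.3)&(Y<.05); print("monitor",X[s].min(),Y[s].min(),np.percentile(Z[s],[5,95]))
# IK checks
def R(yaw,a,s=1):
    y=np.radians(yaw);a=np.radians(a);X=np.array([np.cos(y),np.sin(y),0]);zt=np.sin(a)*X-np.array([0,0,np.cos(a)])
    yt=s*np.array([-np.sin(y),np.cos(y),0]);return np.c_[np.cross(yt,zt),yt,zt]
for a in(25,30,35,40):
  for s in(1,-1):
    print(a,s,[None if (k:=inverse_kinematics(p,R(w,a,s))) is None else np.round(k) for p,w in(((.455,.36,.03),6.5),((.455,.36,.2),6.5),((.60,.348,.19),-2.2),((.63,.348,.10),-2.2))])
E
```

```text
0.08 strip V [-0.0413  0.0593] U 0.0004 louver 0 
0.09 strip V [-0.0417  0.0593] U 0.0007 louver 0 
0.1 strip V [-0.046  0.06 ] U 0.0008 louver 0 
0.11 strip V [-0.0509  0.0596] U 0.0007 louver 0 
0.12 strip V [-0.0531  0.0586] U 0.0009 louver 0 
0.13 strip V [-0.0577  0.0566] U 0.0007 louver 0 
0.14 strip V [-0.0577  0.0592] U 0.0012 louver 0 
0.15 strip V [-0.058   0.0583] U 0.0008 louver 14 (np.float64(-0.015), np.float64(0.012))
0.16 strip V [-0.0586  0.0588] U 0.0015 louver 15 (np.float64(-0.015), np.float64(0.012))
0.17 strip V [-0.0589  0.0596] U 0.001 louver 8 (np.float64(-0.016), np.float64(0.006))
0.18 strip V [-0.0584  0.0593] U 0.0007 louver 0 
0.19 strip V [-0.0591  0.0577] U 0.0015 louver 0 
0.2 strip V [-0.0594  0.059 ] U 0.001 louver 0 
0.21 strip V [-0.0599  0.0584] U 0.0003 louver 0 
0.22 strip V [-0.0537  0.0588] U 0.0002 louver 0 
0.23 strip V 0 U nan louver 0 
louver z [0.122 0.143 0.157 0.167 0.168] V mean -0.0025188498269770126
hung -0.112 -0.1403 -0.0845 -0.1105 253
hung -0.224 -0.2517 -0.1963 -0.1104 283
tall near 18531 [[0.62, -0.01, 0.47], [0.62, 0.0, 0.46]
[... 789 characters left out ...]
.,  43., -39.]), array([ 31.,  24., 101., -31.,  33., -33.])]
30 -1 [None, array([ 42.,   8., 109., -26.,  41., 142.]), array([ 33.,  17.,  98., -25.,  43., 141.]), array([ 31.,  24., 101., -31.,  33., 147.])]
35 1 [None, array([ 44.,   7., 113., -36.,  37., -27.]), array([ 35.,  17., 101., -34.,  38., -30.]), array([ 33.,  24., 105., -44.,  28., -19.])]
35 -1 [None, array([ 44.,   7., 113., -36.,  37., 153.]), array([ 35.,  17., 101., -34.,  38., 150.]), None]
40 1 [None, array([ 46.,   7., 116., -48.,  33., -14.]), array([ 36.,  16., 105., -46.,  34., -18.]), array([ 35.,  24., 108., -61.,  26.,  -2.])]
40 -1 [None, None, None, None]
  return _methods._mean(a, axis=axis, dtype=dtype,
  ret = ret.dtype.type(ret / rcount)
```

Both measurements agree. The slot is at (0.702, 0.345) with yaw −2.2°, and the louver top shows at about 0.168–0.17. The bin centre is at (0.465, 0.361) with yaw 6.5°. The neighbouring bins confirm the 112 mm pitch, so I go for the grasp.

```bash
cat >> h.py <<'E'
A=28.
def rot(yaw,a=A):
    y=np.radians(yaw);a=np.radians(a);X=np.array([np.cos(y),np.sin(y),0]);zt=np.sin(a)*X-np.array([0,0,np.cos(a)])
    yt=np.array([-np.sin(y),np.cos(y),0]);return np.c_[np.cross(yt,zt),yt,zt]
def Rz(yaw):
    y=np.radians(yaw);return np.array([[np.cos(y),-np.sin(y),0],[np.sin(y),np.cos(y),0],[0,0,1]])
def st(msg=""):
    s=manip.read_state();print(msg,"t",round(s["t"],2),"pos",np.round(s["position"],4),"F",np.round(s["force"],1),"T",np.round(s["torque"],2),"w",round(s["gripper_width"],4),"gf",round(s["grip_force"],1));return s
E
python3 - <<'E'
from h import *
R=rot(6.5); c=np.array([.4653,.3613,.035]); G=c+Rz(6.5)@np.array([-.020,0,.008]); T=G+R[:,2]*manip.grasp_offset
print(T, [inverse_kinematics(T+[0,0,h],R) for h in(0,.05,.1,.15)])
manip.reach([.36,.02,.34],rot(3,10)); st()
manip.reach(T+[0,0,.13],R); s=st("hover")
im,d=viewer.grab_frame("top"); cv2.imwrite("pics/top1.png",im[150:350,100:420,::-1].repeat(2,0).repeat(2,1))
for r in viewer.pinpoint("bin_center","top"): print(r["p"],cam2w("top",r["location"]))
E
```

```text
[0.45415125 0.36002976 0.02648888] [array([ 41.16908522,  21.79928099, 121.33844402, -50.42229716,
        20.27207914,  -9.97503781]), array([ 41.16908522,  16.94779718, 118.13256602, -37.33967994,
        26.12229377, -24.17870011]), array([ 41.16908522,  12.76526901, 114.41664426, -29.59913424,
        32.7292335 , -33.04674153]), array([ 41.16908522,   9.26597764, 110.23930335, -24.78792292,
        39.5654951 , -38.99243568])]
 t 2.91 pos [0.3603 0.0196 0.3399] F [-0.3 -0.2 -0.1] T [0.04 0.04 0.  ] w 0.0852 gf 0.0
hover t 4.38 pos [0.4548 0.3594 0.1569] F [ 0.2 -0.6 -0.1] T [-0.03  0.18  0.03] w 0.0854 gf 0.0
0.8 [0.48322715 0.51125652 0.03558745]
0.67 [0.46569492 0.35975454 0.03385815]
```

View pics/top1.png

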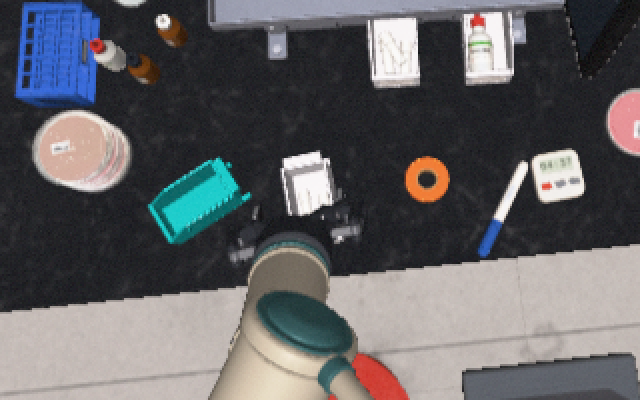

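The gripper straddles the white bin at crop px (308,185). The turquoise bin's corner is clear of the left finger by about 30 mm.

```bash
python3 - <<'E'
from h import *
s0=manip.read_state(); T=np.array([.4542,.3600,.0265])
manip.line_to(T+[0,0,.0],v=.1,attitude=rot(6.5)); st("down")
command_gripper(.05,f_grip=45); st("grip")
manip.line_to(T+[0,0,.02],v=.08); st("lift20")
manip.line_to(T+[0,0,.20],v=.15); st("lift")
im,d=viewer.grab_frame("scene"); cv2.imwrite("pics/s2.png",im[80:280,140:460,::-1].repeat(2,0).repeat(2,1))
E
```

```text
down t 5.93 pos [0.4543 0.3602 0.0267] F [1.2 0.6 0.5] T [ 0.01  0.24 -0.01] w 0.0855 gf 0.0
grip t 6.32 pos [0.4544 0.3603 0.0271] F [-2.4 -0.4  4.2] T [-0.03  0.17 -0.01] w 0.0554 gf 48.4
lift20 t 6.72 pos [0.4541 0.3598 0.0464] F [-0.3 -0.3 -2.2] T [-0.05  0.37  0.08] w 0.0558 gf 48.0
lift t 8.07 pos [0.4536 0.3594 0.225 ] F [-1.1 -0.  -1.6] T [-0.04  0.32 -0.01] w 0.0553 gf 48.0
```

View pics/s2.png

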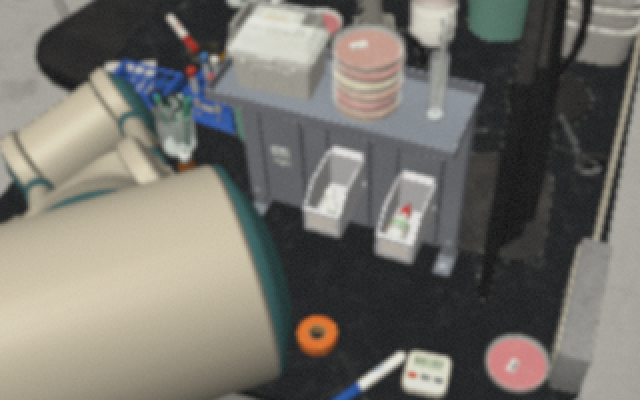

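The scene camera is blocked by the arm here, so I check the bin's pose in the grip with the top camera.

```bash
python3 - <<'E'
from h import *
s=manip.read_state(); p=s["position"]; R=s["tool_rot"]; yaw=np.degrees(np.arctan2(-R[0,1],R[1,1])); 
c=p-R[:,2]*.0187+Rz(yaw)@np.array([.02,0,-.008]); print("yaw",yaw,"expected centre",c, "lean",np.degrees(np.arccos(-R[2,2])))
im,d=viewer.grab_frame("top"); cv2.imwrite("pics/t3.png",im[150:350,100:420,::-1].repeat(2,0).repeat(2,1))
for r in viewer.pinpoint("bin_center","top")+viewer.pinpoint("bin_lip","top"): print(r["p"],cam2w("top",r["location"]))
P=cloud("top",d); L=(P-c)@Rz(yaw); x,y,z=L[...,0],L[...,1],L[...,2]
for a,b in((-.01,.01),(.01,.03),(.03,.045),(.046,.05),(.05,.062),(.062,.075)):
    m=(x>a)&(x<b)&(abs(y)<.035)&(z>.015)&(z<.06); print(a,b,m.sum(),np.percentile(z[m],[50,90]).round(4) if m.any() else "", (y[m].min().round(4),y[m].max().round(4)) if m.any() else "")
m=(x>.03)&(x<.08)&(abs(y)<.04)&(z>.02)&(z<.06);print("rear",x[m].max())
E
```

```text
yaw 6.490827861647902 expected centre [0.46480114 0.36076181 0.2335452 ] lean 27.868829511245945
0.95 [0.48168472 0.51151682 0.03480441]
0.67 [0.46385062 0.35864411 0.23020136]
0.96 [0.50856615 0.46251348 0.06396194]
0.8 [0.51878685 0.36975427 0.26243047]
-0.01 0.01 60 [0.0322 0.035 ] (np.float64(-0.0342), np.float64(0.0275))
0.01 0.03 55 [0.0324 0.0356] (np.float64(-0.0293), np.float64(0.0272))
0.03 0.045 44 [0.0333 0.0355] (np.float64(-0.0292), np.float64(0.0271))
0.046 0.05 85 [0.0326 0.0348] (np.float64(-0.0289), np.float64(0.0262))
0.05 0.062 122 [0.0341 0.036 ] (np.float64(-0.0247), np.float64(0.0232))
0.062 0.075 0  
rear 0.06119875157330702
```

View pics/t3.png

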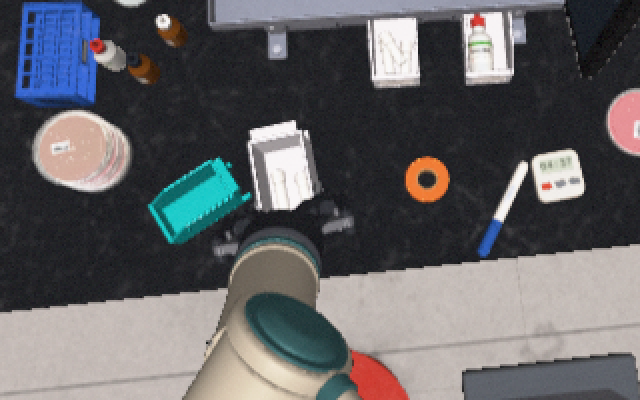

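The bin is level in the grip and its yaw is as expected. Both vials are inside, at crop px (290,185). Now I carry it in above the louver and press it back.

```bash
cat >> h.py <<'E'
PS=-2.2; O=np.array([.702,.3455,0]); S=Rz(PS); RH=rot(PS)
def tcp(u,v,zc): return O+S@np.array([u-.02,v,0])+np.array([0,0,zc+.008])+RH[:,2]*.0187
def F(n=4):
    f=[]
    for _ in range(n): manip.dwell(.02); f.append(manip.read_state()["force"])
    f=np.mean(f,0); return np.r_[(S.T@f)]
E
python3 - <<'E'
from h import *
for q in((-.15,0,.20),(-.095,0,.20),(-.061,0,.20),(-.061,0,.13)): print(np.round(inverse_kinematics(tcp(*q),RH),0))
manip.reach(tcp(-.15,0,.20),RH); st("pre")
manip.line_to(tcp(-.075,0,.20),v=.08); st("near")
manip.dwell(.2); f0=F(); print("f0",f0)
u=-.075
while u<-.050:
    u+=.0015; manip.line_to(tcp(u,0,.20),v=.02); f=F(2)-f0
    if f[0]<-1: print(round(u,4),f.round(1))
    if f[0]<-5.5: break
s=st("pressed"); np.save("f0.npy",np.r_[f0,u])
E
```

```text
[ 36.  14. 101. -24.  45. -37.]
[ 33.  17.  96. -22.  45. -42.]
[ 31.  19.  93. -21.  45. -45.]
[ 31.  23.  98. -25.  37. -40.]
pre t 8.72 pos [0.5415 0.3512 0.1899] F [-0.1  0.5 -1.9] T [ 0.01  0.33 -0.01] w 0.0558 gf 48.0
near t 9.82 pos [0.6153 0.3487 0.1912] F [ 0.1 -0.  -1.2] T [0.   0.39 0.03] w 0.0557 gf 48.0
f0 [ 0.55636817  0.05440179 -1.61528955]
-0.0675 [-1.2 -0.4  0.2]
-0.0585 [-4.   0.3  0.8]
-0.057 [-10.3  -0.1   3.7]
pressed t 13.48 pos [0.6317 0.3482 0.1911] F [-10.2   0.3   2.1] T [ 0.01  0.98 -0.07] w 0.0557 gf 48.9
```

The strip contact was felt cleanly at u ≈ −0.059. I ease off and lower the bin, feeling for the louver.

```bash
python3 - <<'E'
from h import *
f0=np.load("f0.npy")[:3]
manip.line_to(tcp(-.0600,0,.20),v=.02); manip.dwell(.1); f1=F(); print("eased",(f1-f0).round(1)); 
z=.20
while z>.118:
    z-=.003 if z>.158 else .001
    manip.line_to(tcp(-.0600,0,z),v=.03); f=F(2)-f0
    if z<.158 or abs(f).max()>2: print(round(z,4),f.round(1), manip.read_state()["position"][2].round(4))
    if f[2]>2.8 or abs(f[0])>9: break
st("end"); np.save("z.npy",z)
im,d=viewer.grab_frame("top"); np.savez("pics/t4.npz",im=im,d=d); cv2.imwrite("pics/t4.png",im[120:280,200:400,::-1].repeat(3,0).repeat(3,1))
E
```

```text
eased [-0.6  0.2  0.5]
0.158 [-0.3 -0.2  0.2] 0.1492
0.157 [-0.5  0.2  0.5] 0.1485
0.156 [-0.6 -0.4  1.3] 0.1474
0.155 [-1.  -1.1  0.8] 0.1464
0.154 [-0.4 -0.2  0.2] 0.1454
0.153 [-0.3 -0.2  0. ] 0.1444
0.152 [-0.3 -0.   0.9] 0.1434
0.151 [ 0.  -0.3  0.5] 0.1424
0.15 [-0.5 -0.5  0.7] 0.1414
0.149 [-0.5 -0.8  0.9] 0.1404
0.148 [-0.4 -0.2  0.8] 0.1394
0.147 [-0.2 -0.2  1. ] 0.1384
0.146 [-0.8 -0.2  0.4] 0.1374
0.145 [-0.8 -0.5  0.6] 0.1364
0.144 [-0.6 -0.3  0.6] 0.1354
0.143 [-0.1  0.1 -0.1] 0.1344
0.142 [-0.8  0.1  0.3] 0.1334
0.141 [ 0.3 -0.4  0.4] 0.1324
0.14 [-0.3  0.4 -0.2] 0.1314
0.139 [-0.6 -0.4  0.3] 0.1304
0.138 [-0.2 -0.3  0.4] 0.1294
0.137 [-0.7 -0.5  0.1] 0.1284
0.136 [-0.8 -0.2  0.2] 0.1274
0.135 [-0.1  0.  -0.1] 0.1265
0.134 [-1.8 -1.   4. ] 0.1261
end t 24.72 pos [0.6311 0.3483 0.1261] F [-1.9 -0.8  2.4] T [-0.08  0.05 -0.08] w 0.0556 gf 48.4
```

View pics/t4.png

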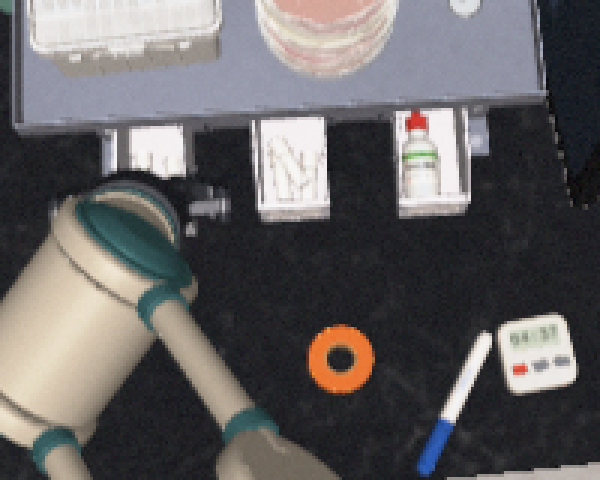

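The louver took up the load at z_c ≈ 0.1345, so its top is at about 0.1665, matching the 0.168 seen. That is 12 mm below where the flange would have landed on the louver's edge. A gentle forward tug will confirm the catch before release.

```bash
python3 - <<'E'
from h import *
f0=np.load("f0.npy")[:3]; z=float(np.load("z.npy")); u=-.060; got=False
while u>-.066:
    u-=.001; manip.line_to(tcp(u,0,z),v=.02); f=F(3)-f0; print(round(u,4),f.round(1))
    if f[0]>3.5: got=True; break
manip.line_to(tcp(-.0600,0,z),v=.02); print("back",(F(3)-f0).round(1)); s=st(str(got))
if got:
    command_gripper(.085); st("open")
    manip.dwell(.3)
    manip.line_to(tcp(-.20,0,z),v=.12); st("out")
    im,d=viewer.grab_frame("top"); np.savez("pics/t5.npz",im=im,d=d); cv2.imwrite("pics/t5.png",im[120:280,200:400,::-1].repeat(3,0).repeat(3,1))
E
```

```text
-0.061 [ 0.2 -0.8  4.2]
-0.062 [ 1.6 -0.6  4.8]
-0.063 [ 4.3 -0.2  4.2]
back [-1.8  0.4  6.8]
True t 26.02 pos [0.63   0.3484 0.1255] F [-1.2  0.1  5.4] T [ 0.01 -0.47  0.04] w 0.0557 gf 48.9
open t 26.43 pos [0.6303 0.3479 0.1246] F [-0.7  0.5 -0.3] T [0.04 0.2  0.01] w 0.085 gf 0.0
out t 28.04 pos [0.4916 0.3538 0.1257] F [ 0.3  0.1 -0.3] T [-0.03  0.18 -0.03] w 0.0849 gf 0.0
```

```bash
python3 - <<'E'
from h import *
manip.line_to(tcp(-.24,0,.30),v=.2)
manip.reach([.36,.02,.34],rot(3,10)); manip.reach([.28,-.35,.28],rot(-30,10)); st("clear")
for n in("top","scene"):
    im,d=viewer.grab_frame(n); cv2.imwrite(f"pics/{n}6.png",(im[120:280,200:400] if n=="top" else im[90:250,180:380])[:,:,::-1].repeat(3,0).repeat(3,1))
    L=(cloud(n,d)-O)@S; x,y,zz=L[...,0],L[...,1],L[...,2]
    for v in(0,-.112,-.224):
        m=(d>0)&(zz>.08)&(zz<.215)&(x<-.087)&(x>-.125)&(abs(y-v)<.045); print(n,v,"y",(y[m].min()-v).round(4),(y[m].max()-v).round(4),"front",x[m].min().round(4),"zfront",np.percentile(zz[m],[2,98]).round(3))
        m=m&(abs(abs(y-v)-.027)<.003); print("   sides z max by x",[np.percentile(zz[m&(abs(x-a)<.005)],90).round(3) for a in(-.092,-.102) if (m&(abs(x-a)<.005)).any()])
    for th in("bin_center","bin_lip","vial_a_center"):
        for r in viewer.pinpoint(th,n)[:4]: print(th,round(r["p"],2),((cam2w(n,r["location"])-O)@S).round(4))
E
```

```text
clear t 31.83 pos [ 0.2807 -0.3492  0.2801] F [0.6 0.1 0.1] T [ 0.01  0.05 -0.02] w 0.085 gf 0.0
top 0 y -0.0285 0.0276 front -0.1116 zfront [0.096 0.157]
   sides z max by x [np.float64(0.158), np.float64(0.149)]
top -0.112 y -0.0288 0.027 front -0.1103 zfront [0.125 0.185]
   sides z max by x [np.float64(0.186), np.float64(0.178)]
top -0.224 y -0.0283 0.0272 front -0.1108 zfront [0.114 0.173]
   sides z max by x [np.float64(0.173), np.float64(0.165)]
bin_center 0.95 [-0.2267  0.1594  0.0377]
bin_center 0.91 [-0.0597 -0.0012  0.1305]
bin_lip 0.83 [-0.0079  0.002   0.1637]
bin_lip 0.66 [-0.1983  0.1104  0.0681]
vial_a_center 0.48 [-0.0567  0.0175  0.1064]Traceback (most recent call last):
  File "<stdin>", line 8, in <module>
    return umr_minimum(a, axis, None, out, keepdims, initial, where)
ValueError: zero-size array to reduction operation minimum which has no identity
```

View pics/top6.png

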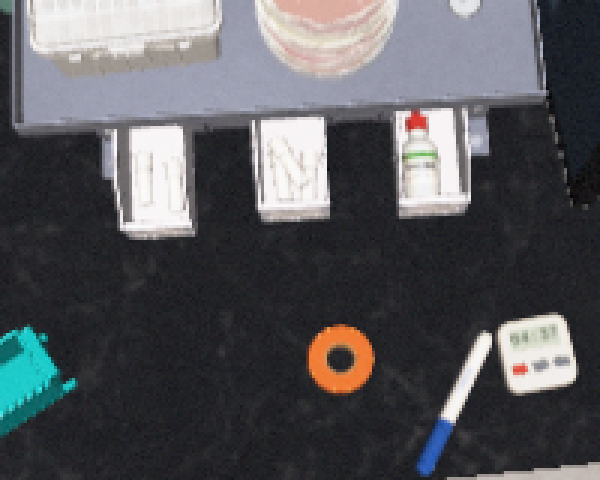

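View pics/scene6.png

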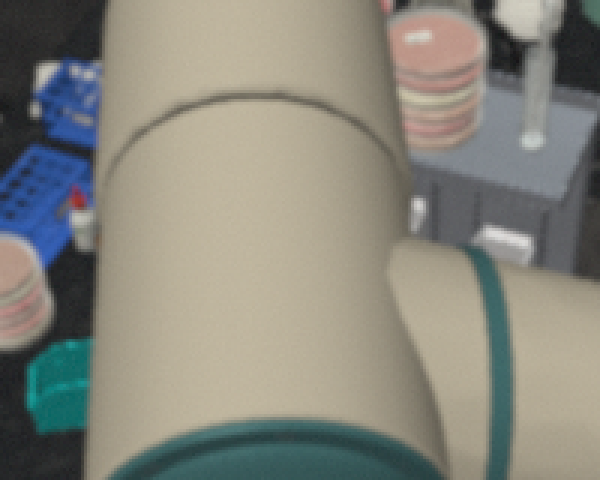

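The bin hangs at crop px (155,180), at the same reach and lateral position as its neighbours to within 1 mm, with both vials inside. The other bench items in view are undisturbed. I hand in.

```bash
python3 -c "
from h import *
print(ticket.close_job())"
```

```text
the job is handed in; nothing more can be done
None
```

The white bin now hangs on the bare louver, centred and fully home to within about 1 mm of its neighbours, with both vials inside; the arm is clear and the job was handed in at about 32 s.

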